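# Locate a shower-head carrier on its pins and clamp it

## Task

The blue carrier plate with the shower head on it lies askew in the assembly station, its left end riding on top of the two locating pins. Without lifting it and without touching the shower head, push the carrier against the guide rail and sideways along it until its two holes drop over the pins and it lies flat on the base; then swing the red clamp fully round so that its foot stands over the carrier. Leave the union nut, the brass nipple and the tape spool beside the station alone.

Things in the scene. Friction and masses are not known exactly. Their poses are not given: they have to be found in the camera images.
- station: Fixed assembly station: aluminium base plate 218 x 280 x 12 mm on feet, its flat top 22 mm above its origin (which is at work-surface level). In its own frame the plate spans x -114 to +104, y -165 to +115 mm; x points away from the robot towards the guide rail, y left along the rail, z up. All station positions in this list are in this frame, heights above the base top.
- rail (a point): Middle of the top inner edge of the steel guide rail on the station's far side. Its inner face is the plane station x = +69 mm, from y = -155 to +40 mm; it is 18 mm high and 20 mm thick.
- pin_a (a point): Foot of the near locating pin, on the base top, at station x = -35, y = +40 mm. Steel pin of 10 mm diameter and 8 mm height, whose upper 5 mm taper to 4 mm diameter.
- pin_b (a point): Foot of the far locating pin, the same kind, at station x = +35, y = +40 mm.
- carrier: Loose blue plastic plate, 136 mm (its x) x 190 mm (its y) x 12 mm thick, 0.3 to 0.5 kg; origin at the centre of its underside. Seated, its frame is the station's, lifted to the base top, and its far edge clears the rail by 1 mm. At first it lies 12 to 20 mm short of this in x and 22 to 42 mm to the right in y, turned up to 0.1 rad, right edge on the base, left part 8 mm up on the pin tops.
- hole_a (a point): Centre of the near, round hole (12.5 mm diameter) at the carrier's underside, carrier x = -35, y = +40 mm; belongs on pin_a. The carrier drops by itself when both holes come over the pins (1.25 mm play all round here). It slides under a push of some 4 to 12 N on its edge.
- hole_b (a point): Centre of the far, slotted hole (16.5 mm in x, 12.5 mm in y) at the carrier's underside, carrier x = +35, y = +40 mm; belongs on pin_b.
- nest (a point): Centre of the nest on the carrier's top, carrier x = 0, y = -25, z = 12 mm; the shower head stands here between four steel posts 8 mm thick and 11 mm high.
- head_04: Loose pale chrome shower head standing face down between the four posts of the carrier: disc of 125 mm diameter, up to 30 mm high towards the middle, neck of 24 to 42 mm diameter up to 91 mm high in its middle; 0.36 kg. Origin: centre of its underside, z up its neck. Not to be touched.
- clamp (a joint): Red swing clamp on an upright post (18 mm thick) at station x = +82, y = +70 mm. 0 rad: open, foot to the left (+y), tail with the knob to the right (-y) over the rail; pi/2 rad: closed at its stop, foot towards the robot over the carrier's far edge, tail away from the robot. Grows counter-clockwise from above; starts at 0 to 0.35. Stays where left; about 1.5 N at the knob turns it.
- clamp_foot (a point): Underside of the clamp's rubber foot (11 mm thick), 28 mm from the clamp's axis, 13.5 mm above the base top, so it passes over the carrier only when that is down on the pins. The clamp's arm is 14 mm wide, 20 to 28 mm above the base top.
- clamp_knob (a point): Middle of the black upright knob on the clamp's tail, 36 mm from the clamp's axis, 42 mm above the base top; the knob is 11 mm thick at its foot, 15 mm above, and stands 28 to 54 mm above the base top.
- nut_1: Loose chrome union nut, 29 x 32 x 12 mm, lying left of the station; bystander. Origin: centre of its underside.
- nipple_1: Loose brass threaded nipple, 40 x 26 x 23 mm, lying left of the station; bystander. Origin: centre of its underside.
- ptfe_1: Loose blue spool of white thread tape, 64 x 55 x 16 mm, lying left of the station; bystander. Origin: centre of its underside.

How it is judged (in metres and radians):
On the way, in this order (a step that is already met when the one before it is completed fails the run):
1. the carrier is down flat over both pins while the clamp is still open (horizontal distance between hole_a and pin_a below 0.003 m and horizontal distance between hole_b and pin_b below 0.004 m and z of each of hole_a, hole_b in the frame of station below 0.024 m and angle between carrier's own z axis and vertical below 0.015 rad and value of joint clamp below 0.8 rad), for 0.2 s.
2. the clamp is swung round over the carrier (value of joint clamp above 1.4 rad), for 0.2 s.
At the end, for the whole second after the job is handed in: Holes centred on their pins (3 mm at the round hole, 4 mm at the slot), carrier flat on the base (2 mm, 0.015 rad), clamp turned at least 1.4 rad, shower head upright in its nest (8 mm, 0.06 rad), all at rest (horizontal distance between hole_a and pin_a below 0.003 m and horizontal distance between hole_b and pin_b below 0.004 m and z of each of hole_a, hole_b in the frame of station below 0.024 m and angle between carrier's own z axis and vertical below 0.015 rad and value of joint clamp above 1.4 rad and horizontal distance between head_04 and nest below 0.008 m and angle between head_04's own z axis and vertical below 0.06 rad and linear speed of each of carrier, head_04 below 0.01 m/s); the robot touches nothing.
It fails at once if the carrier is lifted (its middle more than 16 mm above the base top) (z of carrier in the frame of station above 0.038 m).
It fails at once if the shower head is touched by the robot (more than 1.5 N) (contact force between any of the fingers, the arm and head_04 above 1.5 N).
It fails at once if the shower head is tipped or leaves its nest (angle between head_04's own z axis and vertical above 0.3 rad or horizontal distance between head_04 and nest above 0.015 m).
It fails at once if the union nut, the nipple or the tape spool is moved more than 15 mm (distance of any of nut_1, nipple_1, ptfe_1 from where it was at the start of the episode above 0.015 m).
It also fails if it takes over 67 s, if anything falls off the work surface, if the arm or the gripper's body presses on something with over 40 N, if the wrist force passes 120 N, or if a joint passes its speed limit or range.

## Robot

A 7-joint arm with a two-finger parallel gripper is mounted at the origin on a cart in front of the work surface, level with it; the furniture and walls round the work are solid. World frame = base frame: x ahead of the robot, y to its left, z up, the work surface at z = 0. Lengths are in mm, angles in rad, forces in N, time in s.
With the tool pointing down it reaches from about 400 to 900 mm from the base axis. Payload 5.6 kg.
Tool frame: the origin (TCP) lies midway between the tips of the shut fingers; the grasp point (between the pads) lies 19 mm behind it; x points along the fingers, y is the direction in which the jaws open and shut, and the axes are right-handed (so a half turn about x gives the same grasp; the last joint's range is limited). The gripper opens to 92 mm and grips with 3 to 60 N. Pads are 20 mm wide; open, the fingers measure 128 mm over their backs; the gripper's body (75 mm by 189 mm) begins 69 mm behind the grasp point.
Start: joints at [-1.252, 0.468, -0.012, 1.603, 0.006, 1.071, -0.056], TCP at [230.114, 607.912, 214.592] pointing down, gripper open.
Joint ranges: [-2.53, 2.53], [-0.31, 2.02], [-1.57, 1.55], [0.28, 2.44], [-1.29, 4.43], [0.15, 1.84], [-2.92, 2.92]. Speed limits (rad/s): [2.57, 2.57, 3.14, 3.14, 3.14, 3.14, 3.14].

## Interface

Orientations are given as a rotation vector (axis times angle).
In Python, from cell import robot, grip, kin, viewer gives the robot as it stands. Calls block until the motion is done:
- robot.movep(position, orientation): joint-space move of the TCP to a pose.
- robot.servo_line(position, feed=150, rotation=None): straight line of the TCP; rotation=None keeps the orientation; feed is the mean speed in mm/s.
- robot.goto_joints(angles): joint-space move.
- grip(opening, newtons=None): opening from 0.0 (shut) to 1.0 (fully open); newtons is the grip in N (None keeps the last); returns when the fingers have stopped.
- robot.hold(seconds).
- kin.ik(position, orientation): joint angles nearest the present ones, or None.
- robot.observe(): the state.
- viewer.read_camera(name): name is "scene" or "top" or "wrist"; returns the picture (400x640x3 uint8, red, green, blue); there is no depth.
- viewer.camera_info(name): a dict with "camera_matrix" (3x3 intrinsics, pixels), "R" (3x3) and "t" (3): a world point X has camera coordinates R X + t. Camera axes: x right, y down, z forward; pixel columns grow to the right and rows downward; lengths in mm; the calibration is good to about 2 mm. A picture is of the moment at which its call begins: read the wrist's pose just before it. camera_info takes no time and is no camera call; for the wrist camera it gives the pose at the moment of the call.
A pose or a line that the arm cannot do raises robot.IKError and nothing moves.
- robot.job_done(): hands the job in, once; it reports no verdict.
Trained networks look in the newest picture that a camera, given by its name, has taken for a name from the list of things; names that differ only in an ending like _2 or _b are one class to them, and where a whole thing is asked for, a point or a joint stands for the part that bears it (a point fixed in the world has none). Each returns a list of dicts, best first, with "confidence" (0 to 1); they miss things now and then, are a little off and sometimes report something else, mostly with a low value. They report only what shows in the picture. A call takes as long as a camera call.
- viewer.silhouettes(name, camera): "mask" (400x640 bool, what is visible of it).
- viewer.pinpoint(name, camera): "at" ([x, y, z] in mm, in the coordinates of the camera as it stood for that picture, good to about 4 mm: a listed point, or the origin of a listed thing).
The state is a dict: "t": time; "joints": joint angles; "joint_velocities": joint speeds; "joint_torque": joint torques, N m; "tcp_pos": TCP position; "tcp_rot": TCP orientation; "contact_force": force on the tool from outside, world axes, zero at the start; "wrist_torque": the same for the moment, N m; "grip_width": opening from 0.0 (shut) to 1.0 (fully open).
Only numpy, scipy, OpenCV 4.12 (cv2) and the standard library are available. Lean on these libraries where they do the work, as an engineer would, in place of code of your own. Each camera call takes 0.05 s, during which the arm holds its last target. There are 200 camera calls.

## Working session

There is one attempt and no reset: what is moved stays moved. The work goes in short steps, each a Python script; the robot and the scene stay as the last script left them, time stands still between calls to the robot, and variables do not carry over. Pictures are saved under pics/ and viewed, about 8 in all and at most 12, crops included, and the job is handed in when it is done.

```bash
ls; mkdir -p pics
cat > h.py <<'E'
import numpy as np, cv2
from cell import robot, grip, kin, viewer
def save(im,n): cv2.imwrite('pics/'+n,cv2.cvtColor(im,cv2.COLOR_RGB2BGR))
def pp(name,cam):
    i=viewer.camera_info(cam); R=np.array(i['R']);t=np.array(i['t'])
    return [(np.round(R.T@(np.array(d['at'])-t),1).tolist(),round(d['confidence'],2)) for d in viewer.pinpoint(name,cam)[:3]]
E
python3 - <<'E'
from h import *
ims=[viewer.read_camera(c) for c in ('scene','top')]
for c,im in zip(('scene','top'),ims):
    save(im,c+'0.png')
    i=viewer.camera_info(c);print(c,np.round(-np.array(i['R']).T@np.array(i['t'])),np.array(i['camera_matrix'])[0,0])
    for n in ['station','rail','pin_a','pin_b','carrier','hole_a','hole_b','nest','head_04','clamp','clamp_foot','clamp_knob','nut_1','nipple_1','ptfe_1']:
        try: print(n,pp(n,c))
        except Exception as e: print(n,e)
o=robot.observe();print(o['t'],o['tcp_rot'],o['contact_force'],o['grip_width'])
E
```

```text
pics
scene [ -20. -290.  613.] 464.7033836716455
station [([599.8, -129.0, 22.5], 0.17)]
rail [([636.8, -218.1, 39.0], 0.76)]
pin_a [([527.8, -132.4, 25.6], 0.95), ([603.4, -129.1, 22.2], 0.85)]
pin_b [([527.8, -132.4, 25.6], 0.95), ([603.4, -129.1, 22.2], 0.85)]
carrier [([628.6, -64.4, 38.0], 0.71)]
hole_a [([586.0, -166.8, 27.8], 0.95), ([512.7, -175.8, 28.6], 0.57)]
hole_b [([586.0, -166.8, 27.8], 0.95), ([512.7, -175.8, 28.6], 0.57)]
nest []
head_04 [([557.2, -232.5, 38.4], 0.89)]
clamp it knows: carrier, clamp_foot, clamp_knob, head, hole, nest, nipple, nut, pin, ptfe, rail, station
clamp_foot [([630.8, -63.7, 38.1], 0.79)]
clamp_knob [([653.0, -122.3, 64.8], 0.62)]
nut_1 [([543.7, -8.9, 0.6], 0.67)]
nipple_1 [([600.7, -12.5, -2.6], 0.55)]
ptfe_1 [([557.4, 99.5, 2.0], 0.78), ([555.6, -232.2, 38.8], 0.34)]
top [475.  42. 929.] 380.6437469535247
station [([565.8, -170.5, -0.4], 0.64)]
rail [([639.4, -222.0, 39.2], 0.65)]
pin_a [([521.7, -134.2, 28.5], 0.96), ([595.2, -128.4, 23.3], 0.85), ([649.8, -123.7, 66.5], 0.44)]
pin_b [([521.7, -134.2, 28.5], 0.96), ([595.2, -128.4, 23.3], 0.85), ([649.8, -123.7, 66.5], 0.44)]
carrier [([553.8, -213.0, 28.2], 0.85), ([539.5, -5.1, -1.4], 0.54)]
hole_a [([507.9, -174.9, 27.8], 0.91), ([587.2, -167.6, 29.8], 0.72)]
hole_b [([507.9, -174.9, 27.8], 0.91), ([587.2, -167.6, 29.8], 0.72)]
nest []
head_04 [([554.0, -232.1, 35.7], 0.88)]
clamp it knows: carrier, clamp_foot, clamp_knob, head, hole, nest, nipple, nut, pin, ptfe, rail, station
clamp_foot [([625.9, -67.4, 35.0], 0.77)]
clamp_knob [([653.0, -124.6, 63.4], 0.6)]
nut_1 [([538.9, -8.3, -2.3], 0.61)]
nipple_1 [([606.2, -16.1, -0.7], 0.47)]
ptfe_1 [([553.9, 101.1, 2.2], 0.78), ([606.7, -17.2, -0.3], 0.48)]
1.5 [ 0.28398564  1.55205002 -0.28388961] [-0.21527102  0.26657047 -0.12026467] 1.0002523288531895
```

Run:
```python
import cv2
a=cv2.imread('pics/scene0.png');b=cv2.imread('pics/top0.png')
cv2.imwrite('pics/s0.png',cv2.resize(a[100:360,300:640],None,fx=2.3,fy=2.3)) 
cv2.imwrite('pics/t0.png',cv2.resize(b[60:260,330:610],None,fx=2.8,fy=2.8))
```

```text
(no output)
```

View pics/scene0.png

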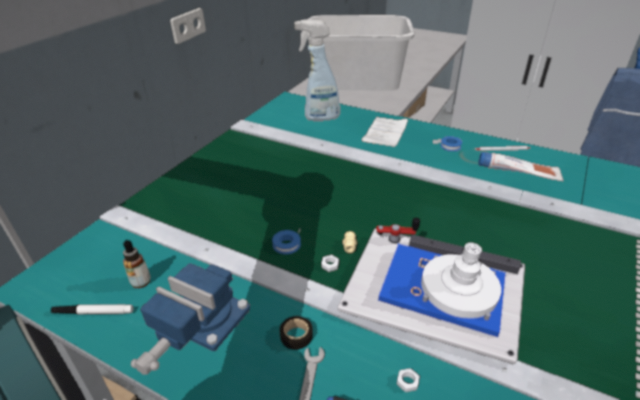

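View pics/t0.png

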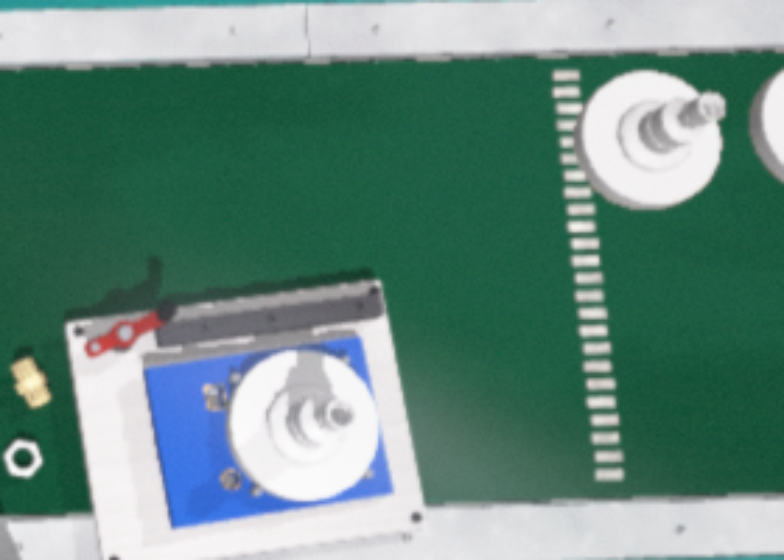

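```bash
cat >> h.py <<'E'
from scipy.spatial.transform import Rotation as Ro
def rot(phi):  # tool down, jaw axis at world angle phi
    x=np.array([0,0,-1.]);y=np.array([np.cos(phi),np.sin(phi),0]);return Ro.from_matrix(np.c_[x,y,np.cross(x,y)]).as_rotvec()
E
python3 - <<'E'
from h import *
o=robot.observe();print(Ro.from_rotvec(o['tcp_rot']).as_matrix().round(2).tolist())
i=viewer.camera_info('wrist');print('cam',-np.array(i['R']).T@np.array(i['t']))
for z in (380,330):
  for p in ([500,-180,z],[420,-180,z]):
    for phi in (0.1,-np.pi+.1,np.pi/2+.1,-np.pi/2+.1):
      q=kin.ik(p,rot(phi)); print(p,round(phi,2),None if q is None else np.round(q,2))
# station-detail crop at subpixel
a=cv2.imread('pics/top0.png');save(cv2.resize(a[150:270,340:490],None,fx=5,fy=5,interpolation=cv2.INTER_CUBIC)[:,:,::-1],'t1.png')
E
```

```text
[[0.0, 0.35, 0.94], [0.0, 0.94, -0.35], [-1.0, 0.0, 0.0]]
cam [167.78491765 631.99856069 384.56006431]
[500, -180, 380] 0.1 [-0.61  0.17  1.03  1.72 -0.15  1.34  0.56]
[500, -180, 380] -3.04 [-0.82  0.3   1.38  1.73 -0.3   1.37 -2.42]
[500, -180, 380] 1.67 [-0.59  0.17  1.01  1.72 -0.15  1.34  2.12]
[500, -180, 380] -1.47 [-0.72  0.21  1.2   1.72 -0.2   1.34 -0.96]
[420, -180, 380] 0.1 [-0.84 -0.14  1.1   1.87  0.13  1.33  0.33]
[420, -180, 380] -3.04 [ 0.34 -0.   -0.01  1.82 -0.    1.32 -2.71]
[420, -180, 380] 1.67 [-0.77 -0.12  1.05  1.87  0.1   1.33  1.92]
[420, -180, 380] -1.47 [-0.99 -0.21  1.2   1.88  0.2   1.35 -1.32]
[500, -180, 330] 0.1 [-0.58  0.22  1.02  1.8  -0.2   1.24  0.6 ]
[500, -180, 330] -3.04 [-0.79  0.37  1.38  1.8  -0.38  1.29 -2.35]
[500, -180, 330] 1.67 [-0.53  0.2   0.96  1.79 -0.18  1.23  2.15]
[500, -180, 330] -1.47 [-0.67  0.25  1.15  1.8  -0.24  1.25 -0.92]
[420, -180, 330] 0.1 [-0.73 -0.05  1.07  1.95  0.04  1.21  0.42]
[420, -180, 330] -3.04 [-0.09  0.    0.43  1.93 -0.    1.21 -2.7 ]
[420, -180, 330] 1.67 [-0.68 -0.04  1.01  1.95  0.04  1.21  1.99]
[420, -180, 330] -1.47 [-0.96 -0.1   1.26  1.96  0.1   1.22 -1.21]
```

Run:
```python
from h import *
robot.goto_joints([0.34,0.17,0,1.72,0,1.34,2.0])
o=robot.observe();print(o['tcp_pos'],o['t'])
p=[570,-185,400]; q=kin.ik(p,rot(1.67));print(np.round(q,2))
robot.goto_joints(q); robot.hold(.3)
i=viewer.camera_info('wrist');im=viewer.read_camera('wrist');save(im,'w0.png')
np.savez('w0.npz',R=i['R'],t=i['t'],K=i['camera_matrix'])
print(-np.array(i['R']).T@np.array(i['t']),np.array(i['R']).round(2).tolist())
for n in ['station','rail','pin_a','carrier','hole_a','head_04','clamp_foot','clamp_knob']: print(n,pp(n,'wrist'))
print(robot.observe()['t'])
```

```text
[ 467.68819771 -200.04192683  342.11172425] 4.4917
[ 0.28  0.26 -0.02  1.48  0.01  1.4   1.92]
[ 502.98933925 -191.34193616  569.71710009] [[-0.1, 1.0, -0.0], [0.97, 0.1, 0.24], [0.23, 0.02, -0.97]]
station []
rail [([639.5, -222.4, 40.7], 0.64)]
pin_a [([594.4, -126.2, 22.0], 0.74), ([528.8, -129.2, 25.1], 0.63)]
carrier [([540.3, -2.1, -3.6], 0.5)]
hole_a [([513.0, -173.0, 29.0], 0.76), ([581.7, -166.0, 29.4], 0.76), ([601.7, -12.4, 3.0], 0.3)]
head_04 [([558.1, -239.2, 32.9], 0.55)]
clamp_foot [([629.3, -65.1, 31.9], 0.96), ([538.3, -4.4, -1.6], 0.22)]
clamp_knob [([649.2, -122.1, 62.9], 0.6)]
5.7833
```

View pics/w0.png

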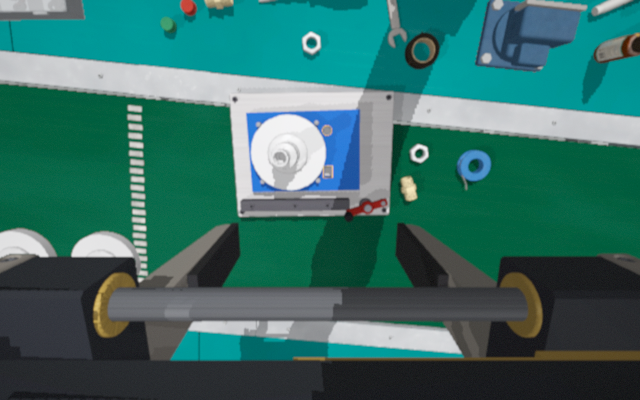

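Run:
```python
import cv2
b=cv2.imread('pics/w0.png')
cv2.imwrite('pics/w0c.png',cv2.resize(b[82:228,225:405],None,fx=4,fy=4,interpolation=cv2.INTER_CUBIC))
```

```text
(no output)
```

View pics/w0c.png

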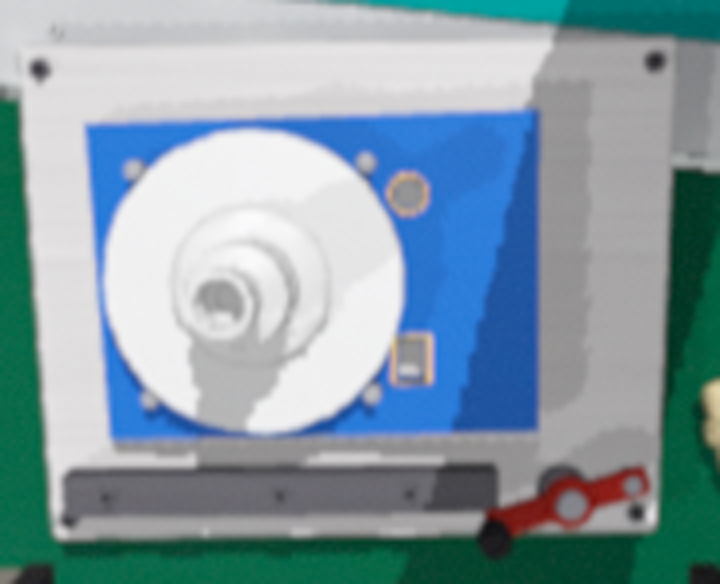

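```bash
cat >> h.py <<'E'
def back(px,z,R,t,K):
    px=np.array(px,float);d=(R.T@np.linalg.inv(K)@np.c_[px,np.ones(len(px))].T).T
    c=-R.T@t; z=np.broadcast_to(z,len(px)); return c+d*((z-c[2])/d[:,2])[:,None]
def fit2(loc,w): # rigid 2D: w=Rl+t
    loc=np.array(loc,float);w=np.array(w)[:,:2];a=loc-loc.mean(0);b=w-w.mean(0)
    th=np.arctan2((a[:,0]*b[:,1]-a[:,1]*b[:,0]).sum(),(a*b).sum());M=np.array([[np.cos(th),-np.sin(th)],[np.sin(th),np.cos(th)]])
    t=w.mean(0)-M@loc.mean(0);return th,t,(w-(loc@M.T+t)).round(1).tolist()
E
python3 - <<'E'
from h import *
f=np.load('w0.npz');A=(f['R'],f['t'],f['K'])
cr=lambda l:np.array(l,float)/4+[225,82]-.375
B=back(cr([(22,44),(672,38),(657,534),(55,540)]),22,*A)
th,t,r=fit2([(-114,-165),(-114,115),(104,115),(104,-165)],B);print('st',th,t,r)
C=back(cr([(87,125),(538,110),(538,431),(113,438)]),[34,43,43,34],*A)
tc,tt,r=fit2([(-68,-95),(-68,95),(68,95),(68,-95)],C);print('ca',tc,tt,r)
c,s=np.cos(th),np.sin(th);M=np.array([[c,s],[-s,c]])
loc=lambda w:(M@(np.array(w)[:2]-t)).round(1)
print('carrier in st',loc(tt),tc-th)
for n,w in dict(knob=(651,-123),foot=(628,-65),rail=(639,-222)).items(): print(n,loc(w))
k=back(cr([(495,536),(572,503)]),[76,50],*A);print(loc(k[0]),loc(k[1]))
E
```

```text
st 0.10928579344787472 [ 563.59402028 -169.16238299] [[-0.7, 2.7], [0.7, -3.3], [0.2, -0.3], [-0.2, 1.0]]
ca 0.12759270241181597 [ 552.60637356 -209.88065593] [[0.7, 1.2], [0.9, -1.3], [-0.4, -1.2], [-1.2, 1.3]]
carrier in st [-15.4 -39.3] 0.018306908963941257
knob [91.9 36.4]
foot [75.4 96.5]
rail [ 69.2 -60.7]
[87.8 34.3] [81.1 70.4]
```

```bash
cat >> h.py <<'E'
TH=0.1093;T0=np.array([563.6,-169.2])
MS=np.array([[np.cos(TH),-np.sin(TH)],[np.sin(TH),np.cos(TH)]])
def W(x,y,z): return [*(MS@[x,y]+T0),z]
def F(): f=np.array(robot.observe()['contact_force']);return np.r_[MS.T@f[:2],f[2]]
def push(x,y,z,ax,end,step,lim,feed=25):
    """step the tool along station axis ax (0/1) to `end`, stop when resisting force > lim"""
    p=[x,y]; n=0
    while (end-p[ax])*np.sign(step)>0:
        p[ax]+=step; robot.servo_line(W(*p,z),feed=feed); f=F(); n+=1
        if n%2==0: print(round(p[ax],1),f.round(1),end='; ')
        if -f[ax]*np.sign(step)>lim: print('STOP',p,f.round(1)); break
    return p
E
python3 - <<'E'
from h import *
phi=TH+np.pi/2
robot.goto_joints(kin.ik(W(-110,-45,200),rot(phi)))
grip(0.9)
robot.servo_line(W(-108,-45,60),feed=200)
robot.servo_line(W(-108,-45,26),feed=60)
print(F().round(1))
p=push(-108,-45,26,0,-74,2,22)
robot.hold(.2);print(p,F().round(1))
im=viewer.read_camera('top');save(cv2.resize(im[130:270,340:500],None,fx=4,fy=4),'t2.png')
print(robot.observe()['t'],robot.observe()['tcp_pos'])
E
```

```text
[1.3 0.1 0.7]
-104 [0.4 0.  0.4]; -100 [ 0.3 -0.8 -0.3]; -96 [-0.4  0.2  0.3]; -92 [-3.  -0.9  1.8]; -88 [-6.2  0.9  2.8]; -84 [-5.3  0.4  3.5]; -80 [-6.  -0.5  3.4]; -76 [-6.4  0.   2.9]; [-74, -45] [-8.3 -0.2  5.6]
13.1167 [ 492.11295883 -222.6732688    25.63290773]
```

View pics/t2.png

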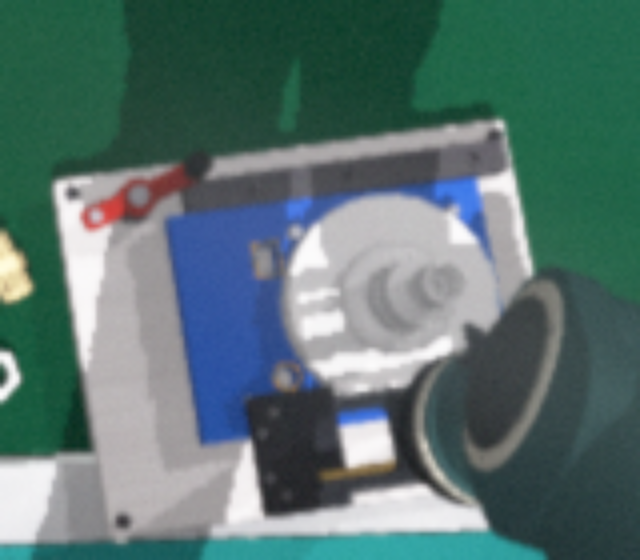

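Run:
```python
from h import *
p=push(-74,-45,26,0,-62,1,18)
x=p[0]; robot.hold(.1);print(F().round(1))
robot.servo_line(W(x-1.5,-45,26),feed=30);print(F().round(1))
robot.servo_line(W(x-25,-45,26),feed=100)
robot.servo_line(W(x-30,-45,200),feed=250)
robot.hold(.1)
i=viewer.camera_info('wrist');im=viewer.read_camera('wrist');save(im,'w1.png');np.savez('w1.npz',R=i['R'],t=i['t'],K=i['camera_matrix'])
for n in ['hole_a','head_04','carrier','clamp_knob']: print(n,pp(n,'wrist'))
q=kin.ik(W(0,-165,200),rot(TH-np.pi));q2=kin.ik(W(0,-165,200),rot(TH));print(np.round(q,2),np.round(q2,2),np.round(robot.observe()['joints'],2),robot.observe()['t'])
```

```text
-72 [-13.8  -1.    9.3]; -70 [-16.9   0.7  12.9]; STOP [-69, -45] [-19.3   0.7  14. ]
[-18.9  -0.9  14.1]
[-14.7  -0.3  10.9]
hole_a [([528.0, -173.1, 28.6], 0.86), ([596.7, -167.0, 27.0], 0.86), ([649.5, -126.1, 64.3], 0.63)]
head_04 [([571.0, -235.2, 30.3], 0.75)]
carrier []
clamp_knob [([650.2, -126.8, 64.1], 0.81)]
[-0.3   0.91  1.34  1.62 -0.91  1.36 -1.87] [ 0.25  0.52  0.31  1.58 -0.18  1.07  0.72] [ 0.38  0.27  0.    1.93 -0.    0.94  2.06] 16.3
```

View pics/w1.png

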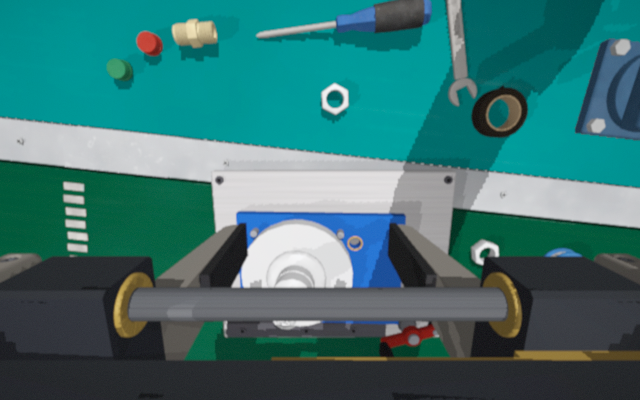

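Run:
```python
from h import *
j=list(robot.observe()['joints']); j[0]=.5;j[6]=-2.5;robot.goto_joints(j)
q=kin.ik(W(0,-160,200),rot(TH-np.pi));print(np.round(q,2))
robot.goto_joints(q); grip(0.8)
robot.servo_line(W(0,-160,60),feed=200);robot.servo_line(W(0,-160,25.5),feed=60)
print(F().round(1))
p=push(0,-160,25.5,1,-112,2,18,feed=30)
print(robot.observe()['t'])
if p[1]>=-112: p=push(0,p[1],25.5,1,-92,1,13,feed=20)
robot.hold(.2);print(p,F().round(1),robot.observe()['tcp_pos'])
viewer.read_camera('top');print(pp('hole_a','top'),pp('head_04','top'),pp('carrier','top'))
im=viewer.read_camera('scene');print(pp('hole_a','scene'))
save(cv2.resize(im[200:370,330:550],None,fx=3.5,fy=3.5),'s2.png')
print(robot.observe()['t'])
```

```text
[ 0.46  0.51  0.01  1.57 -0.01  1.06 -2.56]
[ 0.6 -1.1 -0.3]
-156 [0.3 0.3 0.5]; -152 [ 0.7  0.2 -0.6]; -148 [-0.1  0.3  0.9]; -144 [-0.7 -4.6 -1.4]; -140 [ 0.1 -3.8 -0.7]; -136 [-0.8 -4.7 -0.7]; -132 [ 1.  -2.9  0.2]; -128 [-0.4 -4.5 -0.2]; -124 [-0.2 -4.4  0.5]; -120 [-0.3 -4.4  0.9]; -116 [-0.4 -5.8  0.1]; -112 [ 0.4 -4.6  0.8]; 28.65
-110 [-0.3  0.7 -0.4]; -108 [ 0.3 -0.7  0.5]; -106 [ 0.6 -2.5 -1.3]; -104 [-0.5 -5.  -0.7]; -102 [ 0.4 -8.4 -2.2]; -100 [  1.  -11.2  -4.4]; STOP [0, -99] [  1.3 -13.6  -4.5]
[0, -99] [  0.9 -12.7  -5.1] [ 574.90389971 -272.56832562   25.88681954]
[([599.6, -123.5, 24.1], 0.91), ([520.1, -133.2, 23.3], 0.68), ([566.6, -190.5, 32.0], 0.34)] [] [([561.6, -174.9, 22.3], 0.84), ([564.6, -189.2, 32.2], 0.69)]
[([597.8, -125.4, 22.7], 0.85), ([524.3, -134.2, 22.2], 0.62)]
32.4
```

View pics/s2.png

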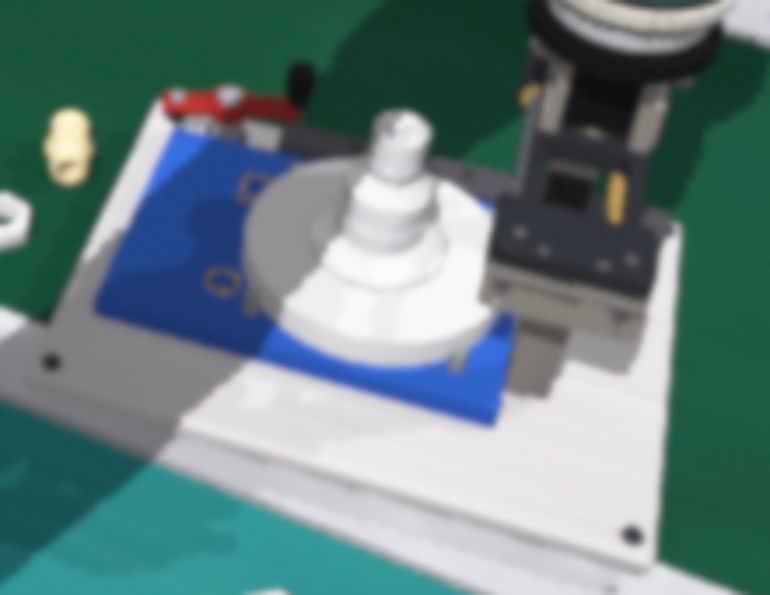

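Run:
```python
from h import *
robot.servo_line(W(0,-125,25.5),feed=60);robot.servo_line(W(0,-150,200),feed=250)
def C(th,gap,r=38):
    p=np.array([82,70])+r*np.array([np.sin(th),-np.cos(th)])-gap*np.array([np.cos(th),np.sin(th)])
    return p, rot(TH+th-np.pi/2)
a,ro=C(.23,22.5)
grip(0)
q=kin.ik(W(*a,200),ro);print(np.round(q,2),robot.observe()['t'])
robot.goto_joints(q)
viewer.read_camera('top');print(pp('hole_a','top'))
robot.servo_line(W(*a,100),feed=200);robot.servo_line(W(*a,58),feed=80);print(F().round(1))
for th in np.linspace(.2,1.6,10):
    p,r=C(th,16);robot.servo_line(W(*p,58),feed=30,rotation=r);f=F();print(round(th,2),f.round(1),end=';')
    if np.linalg.norm(f)>18: break
robot.hold(.1);o=robot.observe();print(o['t'],F().round(1),o['tcp_pos'])
im=viewer.read_camera('scene');save(cv2.resize(im[200:370,330:550],None,fx=3.5,fy=3.5),'s3.png')
print(pp('clamp_knob','scene'),pp('clamp_foot','scene'),robot.observe()['t'])
```

```text
[ 0.46  0.51 -0.41  1.61  0.23  1.06 -1.25] 34.9583
[([520.9, -131.3, 23.3], 0.94), ([599.9, -126.5, 25.4], 0.8)]
[ 0.5 -0.3  0.9]
0.2 [ 0.4 -0.5  0.4];0.36 [-0.  -0.3 -0.1];0.51 [-0.   0.5 -0.9];0.67 [-0.2 -0.4 -0.1];0.82 [ 0.2  0.  -0.2];0.98 [-0.  -0.4 -0.3];1.13 [ 0.   0.7 -1.5];1.29 [ 0.5  0.5 -0.6];1.44 [-0.2 -1.  -0.5];1.6 [-1.6 -4.1  0.4];41.3167 [-1.3 -5.5  1.1] [ 677.10078069 -104.30203777   58.0213921 ]
[([675.0, -84.7, 66.7], 0.75)] [([611.9, -92.2, 40.5], 0.81)] 41.4667
```

View pics/s3.png

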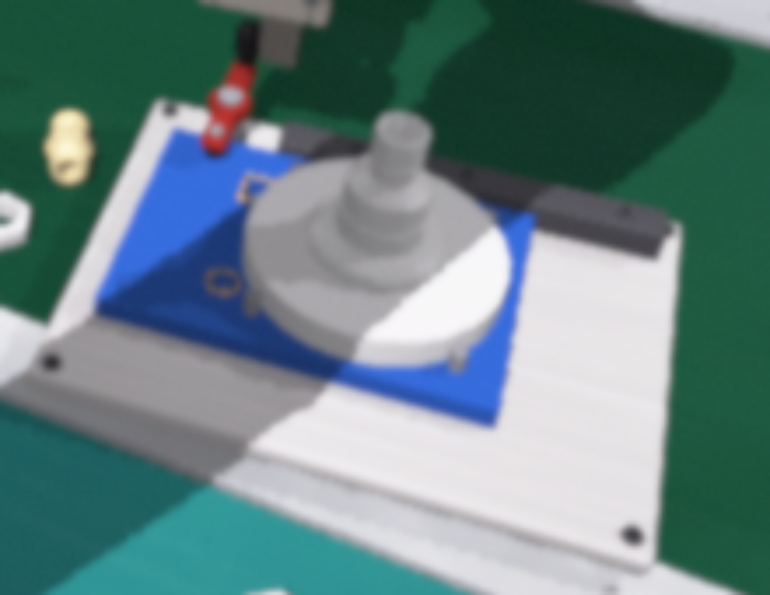

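Run:
```python
from h import *
p=np.array([82,70])+38*np.array([np.sin(1.6),-np.cos(1.6)])-16*np.array([np.cos(1.6),np.sin(1.6)])
robot.servo_line(W(p[0],p[1]+4,58),feed=20);print(F().round(1))
robot.servo_line(W(p[0],p[1]-14,58),feed=60);robot.servo_line(W(p[0],p[1]-14,220),feed=200)
robot.hold(.3)
for c in ('scene','top'):
    im=viewer.read_camera(c);print([ (n,pp(n,c)[:2]) for n in ('clamp_knob','clamp_foot','hole_a','head_04','nut_1','nipple_1')])
save(cv2.resize(im[130:270,330:490],None,fx=4,fy=4),'t4.png');print(F().round(1),robot.observe()['t'])
```

```text
[ -1.4 -10.7   0.9]
[('clamp_knob', [([675.1, -83.5, 69.8], 0.7)]), ('clamp_foot', [([610.3, -94.2, 36.6], 0.79)]), ('hole_a', [([597.3, -125.7, 20.0], 0.81), ([523.0, -130.5, 23.0], 0.8)]), ('head_04', [([565.8, -191.3, 34.0], 0.82)]), ('nut_1', [([540.9, -4.6, -0.6], 0.68), ([636.7, -216.8, 39.3], 0.58)]), ('nipple_1', [([603.0, -10.6, -1.7], 0.52)])]
[('clamp_knob', [([675.8, -91.0, 63.9], 0.72), ([523.3, -134.4, 27.5], 0.41)]), ('clamp_foot', [([611.7, -93.9, 37.5], 0.62)]), ('hole_a', [([521.6, -132.4, 21.7], 0.9), ([598.2, -122.0, 24.5], 0.57)]), ('head_04', [([567.3, -188.9, 33.4], 0.7)]), ('nut_1', [([537.1, -7.3, -1.2], 0.62)]), ('nipple_1', [([603.7, -18.5, 2.3], 0.56)])]
[-0.3  0.2 -0. ] 44.225
```

View pics/t4.png

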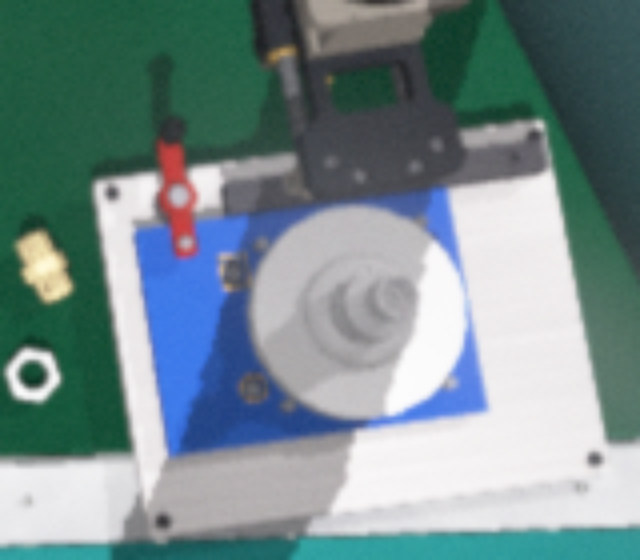

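```bash
python3 -c "
from h import *
robot.job_done()"
```

```text
the job is handed in; nothing more can be done
```

I seated the carrier over both pins, swung the clamp round to its stop and handed the job in at about 44 s. `job_done()` reports no verdict, so what follows comes from my own last checks.

- **Carrier:** I pushed it square against the rail with two open fingers (up to 19 N). I then pushed it left along the rail at about 4–5 N. The force fell to zero as the carrier dropped, then rose to 13.6 N against the pins.
- **Clamp:** I pushed the knob round with the shut fingers until it met its stop at 10.7 N. The foot now stands over the carrier's far edge. An earlier look at the knob and foot positions put the angle at about 1.58 rad.
- **Last checks:** The holes measured within about 2 to 5 mm of the pin positions I had computed. The larger differences were at the slotted hole. The camera network is only good to about 4 mm, so this does not by itself prove the 3–4 mm limits. The pins showing in both holes, the force drop and the clamp foot passing over the carrier all agree that it is seated.
- **Everything else:** The shower head stands upright in its nest, and the nut and nipple did not visibly move. I did not recheck the tape spool at the end, but the robot did not work near it. The arm was clear of everything at hand-in, with about 0 N on the tool.

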